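# Seat the medicine-box lock and hold its key turned

### The arm

A 6-joint arm with a two-finger parallel gripper is mounted at the origin on a cart in front of the work surface, level with it; the furniture and walls round the work are solid. World frame = base frame: x ahead of the robot, y to its left, z up, the work surface at z = 0. Lengths are in m, angles in rad, forces in N, time in s.
With the tool pointing down it reaches from about 0.35 to 0.725 m from the base axis. Payload 6 kg.
Tool frame: the origin (TCP) lies midway between the tips of the shut fingers; the grasp point (between the pads) lies 19 mm behind it (tcp_to_grasp is the distance from the TCP to the grasp point, in m); z points along the fingers, y is the line along which they close (so a half turn about z gives the same grasp; the last joint's range is limited). The gripper opens to 85 mm and grips with 20 to 120 N. Pads are 22 mm wide; open, the fingers measure 114 mm over their backs; the gripper's body (76 mm by 85 mm) begins 54 mm behind the grasp point. The pads swing forward as they close: fully open they stand 13 mm farther back than shut.
Start: joints at [-0.859, 0.04, 0.085, 0, -1.615, -0.334], TCP at [0.221, -0.558, 0.231] pointing down, gripper open.
Joint ranges: [-2.56, 2.56], [-1.29, 2.01], [-1.08, 1.49], [-3.29, 1.98], [-2.81, -0.18], [-2.99, 2.99]. Speed limits (rad/s): [2.57, 2.57, 3.01, 3.14, 3.14, 3.14].

### API

Orientations are given as a unit quaternion [x, y, z, w].
In Python, from station import * gives the robot as it stands.
- The arm moves only by the tool jog_arm, never from a script. Its argument "plan" is a list that holds one entry, the list of rows, each a list of 7 numbers: the shift along the tool's x, y, z in mm, then the turn, a rotation vector about the tool's x, y, z in degrees, then the opening, from -1 (shut) to 1 (fully open). In form: [[[dx, dy, dz, rx, ry, rz, claw], ...]]. A call has 1 to 5 rows; each row is the pose to reach, as a shift and turn from the pose commanded when the call began, along the tool's axes at that moment; what a row does not reach only later rows make up. A row lasts 1/10 s, in which the tool goes at most 50 mm and 8.59 degrees, less where a joint would pass 70% of its speed; a pose out of reach is approached as far as the arm can. A call with a gripper value outside its range is refused whole. The fingers move at their own pace and stop on an object; the grip force is fixed at half the most. Time passes only in rows, so rows that repeat a pose let the fingers close. It gives the time, the measured TCP pose, the force, the opening and the grip force at its end, in the units of the state.
- read_state(): the state, without advancing time (a new reading comes with each control period).
- read_camera(name): name is "side" or "top" or "wrist"; returns (picture, depth): 384x512x3 uint8, red, green, blue; 384x512 float32, m along the optical axis (not along the pixel's ray), 0 where there is no reading.
- camera_model(name): a dict with "fx", "fy", "cx", "cy" (pixels), "xyz" and "attitude" of the camera in the world. Camera axes: x right, y up, looking along -z (the intrinsics and any distortion apply to the point x, -y, -z); pixel columns grow to the right and rows downward; lengths in m; the calibration is good to about 2 mm. A picture is of the moment at which its call begins: read the wrist's pose just before it. camera_model takes no time and is no camera call; for the wrist camera it gives the pose at the moment of the call.
- sign_off(): hands the job in; it is judged then, once.
Trained networks look in the newest picture that a camera, given by its name, has taken for a name from the list of things; names that differ only in an ending like _2 or _b are one class to them, and where a whole thing is asked for, a point or a joint stands for the part that bears it (a point fixed in the world has none). Each returns a list of dicts, best first, with "conf" (0 to 1); they miss things now and then, are a little off and sometimes report something else, mostly with a low value. They report only what shows in the picture. A call takes as long as a camera call. They do not tell look-alikes from the thing itself.
- outline_of(target, camera): "mask" (384x512 bool, what is visible of it) and "box" ([left, top, width, height] in pixels, round what is visible of it).
- spot_point(target, camera): "at" ([column, row] in pixels: a listed point, or the origin of a listed thing).
The state is a dict: "time": time; "q": joint angles; "dq": joint speeds; "effort": joint torques, N m; "tool_pos": TCP position; "tcp_rot": TCP orientation; "wrist_force": force on the tool from outside, world axes, zero at the start; "moment": the same for the moment, N m; "opening": opening from 0.0 (shut) to 1.0 (fully open); "grip_force": force on a finger pad.
Only numpy, scipy, OpenCV 4.12 (cv2) and the standard library are available. Lean on these libraries where they do the work, as an engineer would, in place of code of your own. Each camera call takes 0.05 s, during which the arm holds its last target. There are 200 camera calls.

### The job

The lock insert of the white medicine box stands proud of the lid: before taking the key, press the insert down flush with your closed fingers. Then take the key with the square-cornered bow from the wooden stand, push it into the keyway past the sticky pins (wiggle it if it catches) until its shoulders rest on the lock, and only then turn it a quarter turn clockwise to the stop. Finish still holding the key turned against the lock's return spring, so that I can lift the lid; leave the round-bowed key in the stand and the other things where they are.

Things in the scene. Friction and masses are not known exactly. Their poses are not given: they have to be found in the camera images.
- med_box: White painted steel medicine box, 134 (x) x 174 (y) x 55 mm high, fixed to the worktop, with a flat lid. Origin: centre of its underside; z up. In the centre of the lid is a square recess (48 mm) that holds the lock insert. (Wall cabinets hang 0.5 m above the rear of the worktop, from about x = 0.63: cross over near the front edge.)
- lock_insert (a joint): Travel of the lock insert, a 46 mm square aluminium block with a 24 mm round hole showing the lock plug. Slides straight down in its recess: 0 = top face 8 mm above the lid, 0.008 m = flush with the lid, on its stop. Starts between 0 and 0.003, stays where it is left, takes about 7 N to push.
- lock_plug (a joint): Turn of the steel lock plug in the insert, about the vertical: 0 = rest, grows clockwise seen from above, stop at 1.571. A spring (0.02 N m at rest to 0.08 N m at the stop) turns it back when let go. The key has about 0.15 rad of play in the keyway: turn the key that much further than the plug shall go.
- keyway (a point): Centre of the keyway's mouth, level with the insert's face (55 mm above the worktop when flush); turns with the plug. x: along the 16.5 mm length of the slot (along the box's x at rest), y: across its 7 mm width, z up. Slot from 1 to 34 mm below the face. Two sprung pins, 11 and 19 mm down, stand into it from the sides; a push catches on them (up to about 15 N), 0.1 rad twists free it.
- key_stand: Light wooden block 50 (x) x 130 (y) x 38 mm high, fixed, with two slots in its top, 35 mm to either side of its centre along y, each with its length along y. The two keys stand upright in them with their shoulders on the top; which key is in which slot varies. Origin: centre of its underside.
- key: The key to use: 68 mm tall, upright, steel blade down, black square-cornered bow up. Origin: blade tip (8 mm above the worktop in the stand); z up. Blade 14 (x) x 5 (y) mm, rounded tip, z = 0 to 30 mm; bow 32 (x) x 9 (y) mm from z = 30 (shoulders) to 68 mm. Grip it across y. Fits either way round (half a turn about z). About 40 g. Home: tip 30 mm below point keyway.
- spare_key: Key of another lock, same blade, but with a round black bow 38 mm across (9 mm thick); stands in the other slot of the stand and stays there. Origin: tip of the blade.
- spice_jar: Spice jar, dark cap, 41 mm across, 105 mm tall, on the left; leave it. Origin: centre of its underside.
- garlic: Garlic bulb, 56 mm, between box and stand, towards the wall; leave it. Origin: centre of its underside.
- salt_shaker: Glass salt shaker with grey cap, 44 mm across, 90 mm tall, on the left; leave it. Origin: centre of its underside.
Mind the look-alikes: they are no part of the job. Leave any pink or red look-alike of the key alone.

How it is judged:
By the outcome, as a careful person would: the job done as asked, in the order asked, and still so for the second after the job is handed in, while the arm keeps its last pose, push and grip.
It also fails if it takes over 72 s, if anything falls off the work surface, if the arm or the gripper's body presses on something with over 40 N, if the wrist force passes 120 N, or if a joint passes its speed limit or range.

## Working session

There is one attempt and no reset: what is moved stays moved. The work goes in short steps, Python scripts to look and compute and a tool call to move; the robot and the scene stay as the last step left them, time stands still between calls to the robot, and variables do not carry over. Pictures are saved under pics/ and viewed, at most 10 in all, crops included, and the job is handed in when it is done.

Besides the shell and the picture viewer there is one more tool, called as name(argument=value, ...), one argument or row to a line, values as JSON. jog_arm: Moves the arm, as the interface text tells. Its arguments: {"type":"object","properties":{"plan":{"type":"array","items":{"type":"array","items":{"type":"array","items":{"type":"number"}}}}},"required":["plan"]}

```bash
mkdir -p pics; ls; python3 - <<'E'
from station import *
import cv2,numpy as np
s=read_state();print(s)
for n in("top","side"):
    p,d=read_camera(n);m=camera_model(n);print(n,m)
    cv2.imwrite(f"pics/{n}0.png",p[:,:,::-1]);np.savez(f"pics/{n}0.npz",p=p,d=d)
    for t in("med_box","lock_insert","keyway","key_stand","key","spare_key"):
        print(t,[(round(o["conf"],2),o["box"]) for o in outline_of(t,n)][:3],[(round(o["conf"],2),np.round(o["at"])) for o in spot_point(t,n)][:3])
E
```

```text
pics
{'time': 0.0, 'q': array([-8.59301116e-01,  4.08594242e-02,  8.38007406e-02, -4.74294883e-04,
       -1.61548038e+00, -3.33692220e-01]), 'dq': array([ 0.0009069 , -0.00160206,  0.00020874,  0.00040896, -0.00065797,
       -0.00198061]), 'effort': array([ 1.62124779e-04, -3.68205357e+01,  3.47409797e+01,  6.93168685e+00,
       -5.24448435e-03, -1.34494101e-05]), 'tool_pos': array([ 0.22128639, -0.55735587,  0.23024425]), 'tcp_rot': array([-1.87790170e-01,  9.82208754e-01,  8.73319905e-04, -2.29628859e-04]), 'wrist_force': array([-0.30139558,  0.11456773,  0.10002681]), 'moment': array([-0.01390887, -0.02723217,  0.02383754]), 'grip_force': 0.0, 'opening': 0.9999941977294269}
top {'fx': 375.9567440722479, 'fy': 375.9567440722479, 'cx': 260.3610704863153, 'cy': 189.99705786822736, 'xyz': array([0.33096877, 0.12865229, 1.17566251]), 'attitude': array([ 0.06576457, -0.0713957 , -0.6996609 ,  0.70785048])}
med_box [(0.58, [178.3, 185.5, 60.9, 51.4])] [(0.95, array([210., 213.]))]Traceback (most recent call last):
  File "<stdin>", line 8, in <module>
ValueError: it knows: garlic, key, key_stand, keyway, med_box, salt_shaker, spare_key, spice_jar
```

```bash
python3 - <<'E'
from station import *
import cv2,numpy as np
for n in("top","side"):
    p,d=read_camera(n);m=camera_model(n);print(n,m)
    np.savez(f"pics/{n}0.npz",p=p,d=d)
    for t in("med_box","keyway","key_stand","key","spare_key"):
        print(t,[(round(o["conf"],2),o["box"]) for o in outline_of(t,n)][:3],[(round(o["conf"],2),np.round(o["at"])) for o in spot_point(t,n)][:3])
    cv2.imwrite(f"pics/{n}0.png",p[:,:,::-1])
a=cv2.imread("pics/top0.png");b=cv2.imread("pics/side0.png")
cv2.imwrite("pics/both.png",cv2.resize(np.vstack([a,b]),(400,600)) if 0 else cv2.resize(np.hstack([a,b]),(800,300),interpolation=cv2.INTER_AREA))
E
```

```text
top {'fx': 375.9567440722479, 'fy': 375.9567440722479, 'cx': 260.3610704863153, 'cy': 189.99705786822736, 'xyz': array([0.33096877, 0.12865229, 1.17566251]), 'attitude': array([ 0.06576457, -0.0713957 , -0.6996609 ,  0.70785048])}
med_box [(0.67, [201.3, 204.9, 16.5, 15.2]), (0.61, [177.9, 186.4, 62.8, 53.5]), (0.31, [397.8, 210.9, 8.1, 5.3])] [(0.94, array([214., 213.])), (0.37, array([148., 210.]))]
keyway [] [(0.36, array([210., 211.]))]
key_stand [(0.94, [363.3, 205.4, 46.6, 20.6])] [(0.78, array([381., 217.]))]
key [(0.54, [370.3, 181.6, 13.3, 12.0]), (0.4, [376.4, 211.0, 11.3, 8.6]), (0.38, [342.9, 211.2, 16.1, 10.1])] [(0.56, array([348., 219.])), (0.48, array([346., 195.])), (0.46, array([377., 217.]))]
spare_key [] [(0.68, array([148., 208.])), (0.41, array([396., 213.]))]
side {'fx': 386.2796751029065, 'fy': 386.2796751029065, 'cx': 254.90706287360533, 'cy': 184.26085621557456, 'xyz': array([ 0.27644664, -0.82695114,  0.43991875]), 'attitude': array([ 0.56042679, -0.08671422, -0.10441728,  0.81700642])}
med_box [(0.95, [192.6, 162.1, 59.8, 36.1])] [(0.85, array([222., 187.]))]
keyway [] []
key_stand [(0.61, [247.0, 261.2, 59.5, 60.1])] [(0.82, array([274., 297.]))]
key [(0.73, [275.3, 221.4, 16.2, 35.8]), (0.71, [305.3, 246.1, 16.6, 35.3]), (0.52, [248.9, 228.2, 13.9, 32.1])] [(0.81, array([282., 253.])), (0.76, array([256., 262.])), (0.73, array([313., 276.]))]
spare_key [(0.6, [281.4, 266.8, 11.1, 25.8])] []
```

View pics/side0.png

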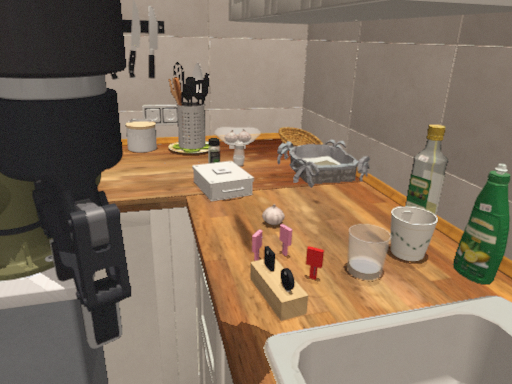

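View pics/top0.png

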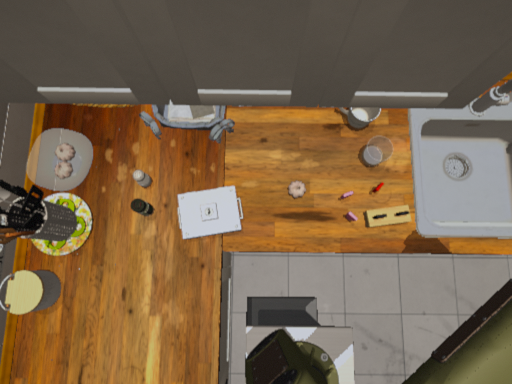

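Look-alikes for the key in the side picture: black bows at (270,258) and (288,279) in the stand; pink keys (257,244) and (286,240); a red one (314,262). The key should be the black one with the square-cornered bow at (270,258), and the round bow at (288,279) the spare. I'll check that in a crop.

```bash
cat > h.py <<'E'
from station import *
import cv2,numpy as np
from scipy.spatial.transform import Rotation as R
def cloud(d,m):
    h,w=d.shape;u,v=np.meshgrid(np.arange(w),np.arange(h))
    P=np.stack([(u-m["cx"])/m["fx"]*d,-(v-m["cy"])/m["fy"]*d,-d],-1)
    X=R.from_quat(m["attitude"]).apply(P.reshape(-1,3)).reshape(h,w,3)+m["xyz"]
    X[d<=0]=np.nan;return X
E
python3 - <<'E'
from h import *
for n,(x,y,w,hh) in {"top":(360,200,56,32),"side":(235,215,90,110)}.items():
    z=np.load(f"pics/{n}0.npz");X=cloud(z["d"],camera_model(n));p=z["p"].astype(int)
    m=np.zeros(X.shape[:2],bool);m[y:y+hh,x:x+w]=1
    zz=X[...,2]
    dark=(p.max(-1)<70)&m&(zz>.03)&(zz<.09)
    k,l=cv2.connectedComponents(dark.astype(np.uint8))
    for i in range(1,k):
        q=X[l==i]
        if len(q)>5: print(n,"dark",len(q),q.mean(0).round(4),q.min(0).round(4),q.max(0).round(4))
    top=m&(zz>.028)&(zz<.048)&~dark; q=X[top]; r=cv2.minAreaRect((q[:,:2]*1000).astype(np.float32)); print(n,"stand",r,q[:,2].mean())
z=np.load("pics/top0.npz");X=cloud(z["d"],camera_model("top"));p=z["p"].astype(int)
m=np.zeros(X.shape[:2],bool);m[175:245,170:250]=1
m&=(X[...,2]>.047)&(X[...,2]<.075)
q=X[m];print("box",cv2.minAreaRect((q[:,:2]*1000).astype(np.float32)),np.median(q[:,2]))
m&=X[...,2]>np.median(q[:,2])+.004;q=X[m];print("ins",cv2.minAreaRect((q[:,:2]*1000).astype(np.float32)),q[:,2].mean(),len(q))
z=np.load("pics/side0.npz");X=cloud(z["d"],camera_model("side"))
m=np.zeros(X.shape[:2],bool);m[155:200,185:260]=1
q=X[m&(X[...,2]>.05)&(X[...,2]<.075)];print("boxs",cv2.minAreaRect((q[:,:2]*1000).astype(np.float32)),np.median(q[:,2]))
c=z["p"][225:320,240:335,::-1];cv2.imwrite("pics/crop1.png",cv2.resize(c,(570,570),interpolation=cv2.INTER_CUBIC))
E
```

```text
top dark 25 [ 0.4839 -0.2997  0.0691] [ 0.481  -0.3147  0.0418] [ 0.4869 -0.2879  0.0794]
top dark 25 [ 0.4737 -0.2318  0.0675] [ 0.471  -0.2467  0.0414] [ 0.4772 -0.2214  0.0791]
top stand ((482.4059753417969, -271.8656921386719), (50.4015998840332, 132.13473510742188), 8.392732620239258) 0.03786736007197818
side dark 176 [ 0.4746 -0.2467  0.0613] [ 0.4705 -0.2568  0.0401] [ 0.4814 -0.228   0.0769]
side dark 210 [ 0.4843 -0.3152  0.0614] [ 0.4795 -0.3275  0.0411] [ 0.4921 -0.2962  0.0759]
side stand ((513.2977294921875, -173.58485412597656), (132.61509704589844, 338.5854797363281), 0.11131946742534637) 0.036895480793515005
box ((486.9862976074219, 275.07781982421875), (137.8841094970703, 174.21595764160156), 9.91378402709961) 0.05570857356470693
ins ((486.7196044921875, 270.4622802734375), (117.320068359375, 160.98023986816406), 6.068694114685059) 0.06135840587116396 184
boxs ((476.1279602050781, 319.14447021484375), (134.82763671875, 273.716064453125), 9.726041793823242) 0.054008051153606795
```

View pics/crop1.png

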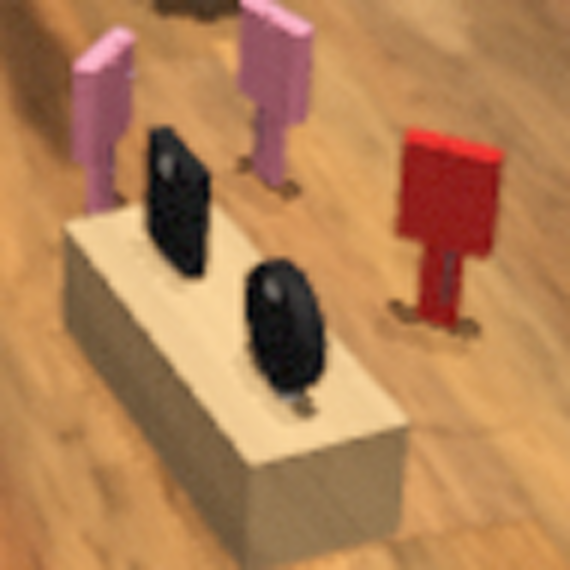

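Square corners are on the far bow at crop (178,200), which is pixel (270,258) in the full view. The round bow is the near one, at (285,325) in the crop. Next I go above the stand and look with the wrist camera.

```bash
cat >> h.py <<'E'
def go(pos,ang,cmd=None):
    """tool-frame shift (mm) and turn (deg) to TCP pos, pointing down, tool y at world angle ang (deg)"""
    s=read_state();r=R.from_quat(s["tcp_rot"])
    a=np.radians(ang);y=np.array([np.cos(a),np.sin(a),0]);z=np.array([0,0,-1.]);x=np.cross(y,z)
    T=R.from_matrix(np.stack([x,y,z],1))
    ty=r.as_matrix()[:,1]
    print("at",s["tool_pos"].round(4),"yaw",np.degrees(np.arctan2(ty[1],ty[0])).round(2)%360,"F",s["wrist_force"].round(1),"q",s["q"].round(2),"open",round(s["opening"],3),"t",s["time"])
    print("shift",(r.inv().apply(np.array(pos)-s["tool_pos"])*1000).round(1),"turn",np.degrees((r.inv()*T).as_rotvec()).round(2))
E
python3 -c "
from h import *
go([.46,-.25,.25],188.4);print(camera_model('wrist'))"
```

```text
at [ 0.2213 -0.5577  0.2313] yaw 111.65 F [ 0.4 -0.5 -0.5] q [-0.86  0.04  0.08  0.   -1.62 -0.33] open 0.998 t 1.3
shift [-335.3  197.9  -18.7] turn [ 1.000e-02  0.000e+00 -7.675e+01]
{'fx': 322.9007835704563, 'fy': 322.9007835704563, 'cx': 253.56259138205635, 'cy': 193.1771146184679, 'xyz': array([ 0.16020897, -0.5816944 ,  0.37294594]), 'attitude': array([-0.07425428, -0.11046418,  0.81996743,  0.5567202 ])}
```

jog_arm(
  plan=[
    [[-40, 27, -2, 0, 0, -8, -1], [-80, 54, -4, 0, 0, -16, -1], [-120, 80, -6, 0, 0, -24, -1], [-160, 106, -8, 0, 0, -32, -1], [-182, 120, -10, 0, 0, -38, -1]],
  ],
)

```text
time: 1.8
tool_pos: [0.3477, -0.3766, 0.2417]
tcp_rot: [-0.501, 0.866, -0.0, 0.0]
wrist_force: [0.5, -0.1, -0.2]
opening: 0.143
grip_force: 0.0
```

jog_arm(
  plan=[
    [[-44, -3, -2, 0, 0, -8, -1], [-88, -6, -4, 0, 0, -16, -1], [-132, -10, -6, 0, 0, -24, -1], [-176, -14, -8, 0, 0, -32, -1], [-216, -17, -9, 0, 0, -38.7, -1]],
  ],
)

```text
time: 2.3
tool_pos: [0.471, -0.1993, 0.2507]
tcp_rot: [0.759, -0.651, 0.0, -0.0]
wrist_force: [1.1, -0.9, 0.1]
opening: -0.002
grip_force: 0.0
```

```bash
python3 - <<'E'
from h import *
go([.46,.2,.25],279.8)
m=camera_model("wrist");p,d=read_camera("wrist");np.savez("pics/w1.npz",p=p,d=d,m=m);print(m["xyz"])
cv2.imwrite("pics/w1.png",p[:,:,::-1])
X=cloud(d,m);zz=X[...,2];p=p.astype(int)
dark=(p.max(-1)<70)&(zz>.055)&(zz<.09)
k,l,st,c=cv2.connectedComponentsWithStats(dark.astype(np.uint8))
for i in range(1,k):
    q=X[l==i]
    if len(q)>30: print("dark",len(q),st[i],np.median(q,0).round(4),cv2.minAreaRect((q[q[:,2]>.07][:,:2]*1000).astype(np.float32)),q[:,2].max())
q=X[(zz>.033)&(zz<.043)&(abs(X[...,0]-.48)<.05)&(abs(X[...,1]+.272)<.1)]
print("stand",cv2.minAreaRect((q[:,:2]*1000).astype(np.float32)),q[:,2].mean())
E
```

```text
at [ 0.471  -0.1993  0.2507] yaw 188.7 F [ 1.1 -0.9  0.1] q [-0.01 -0.19 -0.1  -0.   -1.66  0.16] open -0.002 t 2.3
shift [-396.4  -49.5    0.8] turn [-4.00e-02 -5.00e-02 -9.11e+01]
[ 0.48176631 -0.26470711  0.39244481]
stand ((482.0419921875, -271.25341796875), (50.042442321777344, 129.99012756347656), 8.306427955627441) 0.037153027063373194
```

View pics/w1.png

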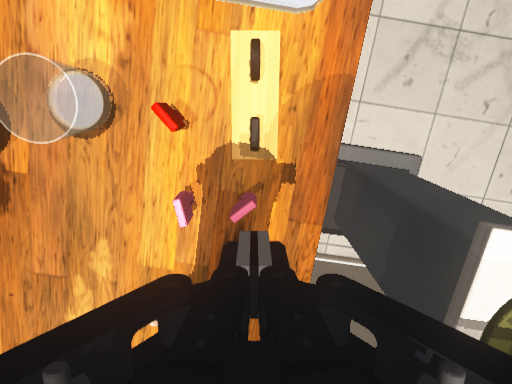

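```bash
python3 - <<'E'
from h import *
z=np.load("pics/w1.npz",allow_pickle=True);X=cloud(z["d"],z["m"].item());zz=X[...,2]
m=np.zeros(zz.shape,bool);m[25:160,225:290]=1
m&=(zz>.05)&(zz<.1)
k,l,st,c=cv2.connectedComponentsWithStats(m.astype(np.uint8))
for i in range(1,k):
    q=X[l==i]
    if len(q)>20:
        print(st[i],np.percentile(q[:,2],[5,50,99]).round(4)); t=q[q[:,2]>q[:,2].max()-.006];print(len(t),cv2.minAreaRect((t[:,:2]*1000).astype(np.float32)),z["p"][l==i].mean(0))
for n,b in(("pink1",(190,222,228,258)),("pink2",(190,230,172,196))):
    q=X[b[0]:b[1],b[2]:b[3]].reshape(-1,3);q=q[q[:,2]>.03];print(n,q.min(0).round(3),q.max(0).round(3))
E
```

```text
[250  39  10  42 399] [0.0619 0.0721 0.0757]
271 ((487.48223876953125, -305.7760925292969), (8.42687702178955, 25.793991088867188), 9.023117065429688) [101.61654135  71.0802005   43.8320802 ]
[250 117  10  34 316] [0.0728 0.0749 0.0768]
306 ((476.8836669921875, -237.27081298828125), (8.827507019042969, 30.806076049804688), 8.567558288574219) [102.22468354  77.42405063  55.42405063]
pink1 [ 0.464 -0.168  0.03 ] [ 0.49  -0.142  0.069]
pink2 [ 0.534 -0.158  0.031] [ 0.552 -0.127  0.069]
```

jog_arm(
  plan=[
    [[-44, -2, 0, 0, 0, -8.4, -1], [-88, -4, 0, 0, 0, -16.8, -1], [-132, -6, 0, 0, 0, -25.2, -1], [-176, -8, 0, 0, 0, -33.6, -1], [-220, -10, 0, 0, 0, -42, -1]],
  ],
)

```text
time: 2.85
tool_pos: [0.4475, 0.0195, 0.2506]
tcp_rot: [0.942, -0.337, 0.0, -0.0]
wrist_force: [1.2, 0.2, 0.1]
opening: 0.004
grip_force: 0.0
```

jog_arm(
  plan=[
    [[-35, -34, 0, 0, 0, -8.4, -1], [-70, -68, 0, 0, 0, -16.8, -1], [-105, -103, 0, 0, 0, -25.2, -1], [-140, -137, 0, 0, 0, -33.6, -1], [-175, -172, 0, 0, 0, -42, -1]],
  ],
)

```text
time: 3.35
tool_pos: [0.4224, 0.264, 0.2508]
tcp_rot: [1.0, 0.024, 0.0, -0.001]
wrist_force: [1.9, -0.6, 1.0]
opening: -0.006
grip_force: 0.0
```

jog_arm(
  plan=[
    [[0, 0, 0, 0, 0, -7, -1], [0, 0, 0, 0, 0, -7.1, -1]],
  ],
)

```text
time: 3.55
tool_pos: [0.4226, 0.2631, 0.2499]
tcp_rot: [0.996, 0.084, -0.0, 0.0]
wrist_force: [1.0, 0.3, -0.3]
opening: -0.003
grip_force: 0.0
```

```bash
python3 - <<'E'
from h import *
go([.487,.275,.08],279.8)
m=camera_model("wrist");p,d=read_camera("wrist");np.savez("pics/w2.npz",p=p,d=d,m=m);print(m["xyz"])
X=cloud(d,m);zz=X[...,2]
b=(zz>.049)&(zz<.068)&(abs(X[...,0]-.487)<.11)&(abs(X[...,1]-.275)<.13);q=X[b]
print("box",cv2.minAreaRect((q[:,:2]*1000).astype(np.float32)),np.median(q[:,2]))
lid=np.median(q[:,2]);i=b&(zz>lid+.003)&(np.hypot(X[...,0]-.487,X[...,1]-.275)<.045);q=X[i];print("ins",len(q),cv2.minAreaRect((q[:,:2]*1000).astype(np.float32)),np.median(q[:,2]))
print([(o["conf"],o["at"]) for o in spot_point("keyway","wrist")])
v,u=np.where(i);print(u.min(),u.max(),v.min(),v.max())
c=p[max(v.min()-20,0):v.max()+20,u.min()-20:u.max()+20,::-1];print(c.shape,u.min()-20,v.min()-20);cv2.imwrite("pics/w2c.png",cv2.resize(c,(560,560),interpolation=cv2.INTER_CUBIC))
E
```

```text
at [0.4226 0.2631 0.2499] yaw 279.63 F [ 1.   0.3 -0.3] q [ 0.96 -0.23 -0.13 -0.   -1.67  0.78] open -0.003 t 3.55
shift [ 65.6  -1.1 169.8] turn [ 0.04  0.04 -0.17]
[0.48931974 0.27489647 0.39150136]
box ((485.26361083984375, 275.049560546875), (134.37924194335938, 174.4866180419922), 10.00296401977539) 0.054265227023156726
ins 2048 ((485.0324401855469, 275.0330810546875), (45.453758239746094, 45.85268020629883), 9.520427703857422) 0.05905311031449201
[(0.87, [253.1, 109.2])]
230 276 85 132
(87, 86, 3) 210 65
```

View pics/w2c.png

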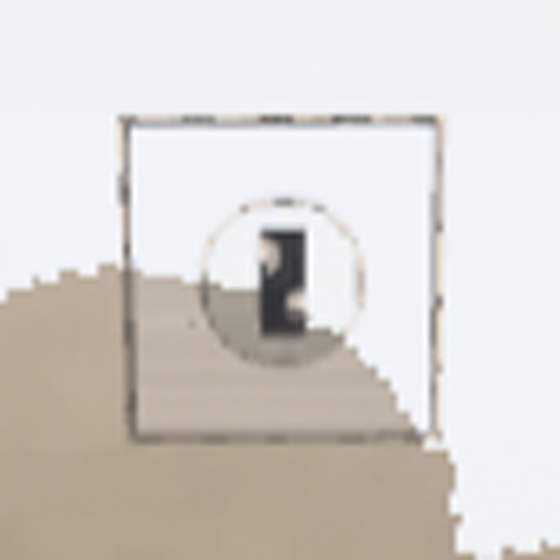

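Insert crop: insert corners run from (123,118) to (440,437), and the keyway, upright with two pins, is at (283,283), which is wrist pixel (253.5,108.5). Now I press it down.

jog_arm(
  plan=[
    [[20, 3, 45, 0, 0, 0, -1], [45, 7, 90, 0, 0, 0, -1], [64, 11, 135, 0, 0, 0, -1], [64, 11, 170, 0, 0, 0, -1], [64, 11, 180, 0, 0, 0, -1]],
  ],
)

```text
time: 4.15
tool_pos: [0.4866, 0.2588, 0.0657]
tcp_rot: [0.997, 0.08, -0.003, 0.002]
wrist_force: [-0.0, 0.9, 0.2]
opening: 0.0
grip_force: 0.0
```

jog_arm(
  plan=[
    [[0, 0, 4, 0, 0, 0, -1], [0, 0, 7, 0, 0, 0, -1], [0, 0, 10, 0, 0, 0, -1], [0, 0, 12, 0, 0, 0, -1], [0, 0, 12, 0, 0, 0, -1]],
  ],
)

```text
time: 4.65
tool_pos: [0.4885, 0.2624, 0.0598]
tcp_rot: [0.997, 0.082, 0.001, -0.001]
wrist_force: [-0.5, 0.8, 3.1]
opening: -0.006
grip_force: 1.3
```

jog_arm(
  plan=[
    [[0, 0, 2, 0, 0, 0, -1], [0, 0, 3, 0, 0, 0, -1], [0, 0, 4, 0, 0, 0, -1], [0, 0, 5, 0, 0, 0, -1], [0, 0, 5, 0, 0, 0, -1]],
  ],
)

```text
time: 5.15
tool_pos: [0.4886, 0.2624, 0.0551]
tcp_rot: [0.997, 0.083, 0.001, -0.001]
wrist_force: [-3.2, 1.5, 10.3]
opening: 0.002
grip_force: 5.0
```

jog_arm(
  plan=[
    [[0, 0, 1, 0, 0, 0, -1], [0, 0, 1.5, 0, 0, 0, -1], [0, 0, 2, 0, 0, 0, -1], [0, 0, 2, 0, 0, 0, -1], [0, 0, 2, 0, 0, 0, -1]],
  ],
)

```text
time: 5.65
tool_pos: [0.4886, 0.2624, 0.0549]
tcp_rot: [0.997, 0.083, 0.001, -0.001]
wrist_force: [-9.3, 0.3, 20.1]
opening: -0.0
grip_force: 9.7
```

jog_arm(
  plan=[
    [[0, 0, -20, 0, 0, 0, -1], [0, -5, -60, 0, 0, 0, -1], [-20, -8, -100, 0, 0, 0, -1], [-42, -11, -145, 0, 0, 0, -1], [-64, -11, -180, 0, 0, 0, -1]],
  ],
)

```text
time: 6.15
tool_pos: [0.4223, 0.2617, 0.2329]
tcp_rot: [0.997, 0.082, -0.0, 0.0]
wrist_force: [0.6, 0.1, 0.4]
opening: -0.001
grip_force: 0.0
```

jog_arm(
  plan=[
    [[0, 0, 0, 0, 0, 0, -1], [0, 0, 0, 0, 0, 0, -1]],
  ],
)

```text
time: 6.35
tool_pos: [0.4226, 0.2623, 0.2316]
tcp_rot: [0.997, 0.083, 0.0, -0.001]
wrist_force: [-0.2, -0.5, -1.4]
opening: 0.0
grip_force: 0.0
```

```bash
python3 - <<'E'
from h import *
go([.477,-.2372,.2],188.5)
m=camera_model("wrist");p,d=read_camera("wrist");np.savez("pics/w3.npz",p=p,d=d,m=m)
X=cloud(d,m);zz=X[...,2]
b=(zz>.049)&(zz<.068)&(abs(X[...,0]-.487)<.11)&(abs(X[...,1]-.275)<.13);q=X[b]
print("box",cv2.minAreaRect((q[:,:2]*1000).astype(np.float32)))
c=np.array([.4852,.275]);uu=R.from_euler("z",9.8,degrees=True).apply((X-[.4852,.275,0]).reshape(-1,3)*1,).reshape(X.shape) if 0 else R.from_euler("z",-9.8,degrees=True).apply((X-[.4852,.275,0]).reshape(-1,3)).reshape(X.shape)
mx=np.nanmax(abs(uu[...,:2]),-1);print("insert z",np.median(zz[(mx<.02)&(mx>.014)]),"lid",np.median(zz[(mx>.03)&(mx<.045)]))
g=p.max(-1);k=(g<90)&(mx<.011);q=X[k];print("keyway",k.sum(),cv2.minAreaRect((q[:,:2]*1000).astype(np.float32)),np.array(np.where(k)).mean(1))
# pixel->plane z=.055
v,u=np.where(k);D=np.stack([(u-m["cx"])/m["fx"],-(v-m["cy"])/m["fy"],-np.ones(len(u))],1);W=R.from_quat(m["attitude"]).apply(D);t=(.055-m["xyz"][2])/W[:,2];P=m["xyz"]+W*t[:,None];print(cv2.minAreaRect((P[:,:2]*1000).astype(np.float32)))
E
```

```text
at [0.4226 0.2623 0.2316] yaw 279.48 F [-0.2 -0.5 -1.4] q [ 0.96 -0.24 -0.17 -0.   -1.63  0.78] open 0.0 t 6.35
shift [-28.7 501.6  30.9] turn [-8.000e-02  5.000e-02  9.098e+01]
box ((485.11981201171875, 275.09423828125), (134.81996154785156, 174.6952362060547), 9.953781127929688)
insert z 0.05406820322486394 lid 0.05468710273346364
keyway 72 ((485.2969665527344, 275.050048828125), (15.36805534362793, 5.322389125823975), 9.531264305114746) [108.68055556 252.55555556]
((485.6858825683594, 274.9049072265625), (13.8377685546875, 4.796509742736816), 9.503073692321777)<stdin>:8: RuntimeWarning: All-NaN slice encountered
```

The insert is flush now (insert 0.0541, lid 0.0547). Next is the key.

jog_arm(
  plan=[
    [[-3, 49, 0, 0, 0, 8.4, 0], [-6, 99, 0, 0, 0, 16.8, 0], [-9, 148, 0, 0, 0, 25.2, 0], [-12, 198, 0, 0, 0, 33.6, 0], [-14, 247, 0, 0, 0, 42, 0]],
  ],
)

```text
time: 6.9
tool_pos: [0.4491, 0.0139, 0.2293]
tcp_rot: [0.959, -0.283, -0.001, 0.001]
wrist_force: [1.4, -0.1, 0.0]
opening: 0.5
grip_force: 0.0
```

jog_arm(
  plan=[
    [[31, 39, 0, 0, 0, 8.4, 0], [62, 78, 0, 0, 0, 16.8, 0], [93, 117, 0, 0, 0, 25.2, 0], [124, 156, 0, 0, 0, 33.6, 0], [155, 194, 0, 0, 0, 42, 0]],
  ],
)

```text
time: 7.4
tool_pos: [0.4752, -0.2333, 0.2288]
tcp_rot: [0.794, -0.608, -0.002, 0.001]
wrist_force: [2.0, 0.8, -0.3]
opening: 0.5
grip_force: 0.0
```

jog_arm(
  plan=[
    [[0, 0, 30, 0, 0, 7, 0], [0, 0, 60, 0, 0, 7, 0], [0, 0, 80, 0, 0, 7, 0], [0, 0, 80, 0, 0, 7, 0]],
  ],
)

```text
time: 7.8
tool_pos: [0.4735, -0.2306, 0.1454]
tcp_rot: [0.757, -0.654, -0.005, 0.002]
wrist_force: [-0.1, 0.1, 0.3]
opening: 0.5
grip_force: 0.0
```

```bash
python3 -c "
from h import *
go([.477,-.2372,.044],188.5)"
```

```text
at [ 0.4735 -0.2306  0.1454] yaw 188.37 F [-0.1  0.1  0.3] q [-0.07 -0.14 -0.24 -0.   -1.48  0.22] open 0.5 t 7.8
shift [  7.4  -3.5 101.3] turn [ 0.54  0.23 -0.13]
```

jog_arm(
  plan=[
    [[7, -3.5, 0, 0, 0, 0, 0], [7, -3.5, 15, 0, 0, 0, 0], [7, -3.5, 25, 0, 0, 0, 0], [7, -3.5, 25, 0, 0, 0, 0], [7, -3.5, 25, 0, 0, 0, 0]],
  ],
)

```text
time: 8.3
tool_pos: [0.4805, -0.2373, 0.1264]
tcp_rot: [0.757, -0.653, -0.0, 0.0]
wrist_force: [-0.1, -0.3, 0.1]
opening: 0.498
grip_force: 0.0
```

```bash
python3 -c "
from h import *
go([.477,-.2372,.044],188.5)
p,d=read_camera('wrist');cv2.imwrite('pics/w4.png',p[:,:,::-1])"
```

```text
at [ 0.4805 -0.2373  0.1264] yaw 188.46 F [-0.1 -0.3  0.1] q [-0.08 -0.12 -0.26  0.   -1.43  0.23] open 0.498 t 8.3
shift [-0.6  3.4 82.4] turn [ 0.02 -0.01 -0.04]
```

View pics/w4.png

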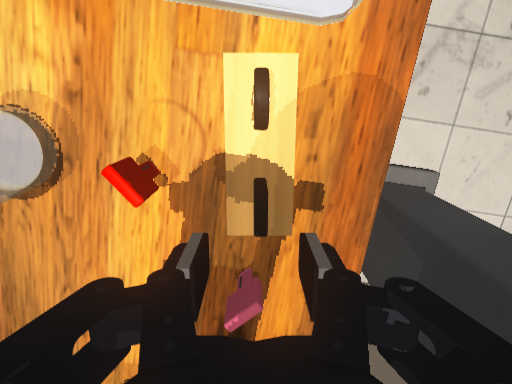

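The square-bowed key at (261,207) sits between the pads, and the spare is at (261,98), clear of them. I'll descend and grip.

jog_arm(
  plan=[
    [[-0.6, 3.4, 10, 0, 0, 0, 0], [-0.6, 3.4, 35, 0, 0, 0, 0], [-0.6, 3.4, 60, 0, 0, 0, 0], [-0.6, 3.4, 76, 0, 0, 0, 0], [-0.6, 3.4, 82, 0, 0, 0, 0]],
  ],
)

```text
time: 8.85
tool_pos: [0.4757, -0.2368, 0.042]
tcp_rot: [0.757, -0.653, -0.001, 0.001]
wrist_force: [0.9, 0.3, 0.7]
opening: 0.498
grip_force: 0.0
```

jog_arm(
  plan=[
    [[0, 0, 0, 0, 0, 0, 0], [0, 0, 0, 0, 0, 0, 0]],
  ],
)

```text
time: 9.05
tool_pos: [0.4776, -0.2374, 0.0453]
tcp_rot: [0.757, -0.653, 0.001, -0.0]
wrist_force: [-0.2, -0.0, 0.3]
opening: 0.5
grip_force: 0.0
```

```bash
python3 -c "
from h import *
go([.477,-.2372,.044],188.5)"
```

```text
at [ 0.4776 -0.2374  0.0453] yaw 188.46 F [-0.2 -0.   0.3] q [-0.08 -0.08 -0.38  0.   -1.27  0.23] open 0.5 t 9.05
shift [-0.2  0.6  1.3] turn [-0.07 -0.04 -0.04]
```

jog_arm(
  plan=[
    [[0, 0.5, 0, 0, 0, 0, -0.5], [0, 0.5, 0, 0, 0, 0, -1], [0, 0.5, 0, 0, 0, 0, -1], [0, 0.5, 0, 0, 0, 0, -1], [0, 0.5, 0, 0, 0, 0, -1]],
  ],
)

```text
time: 9.55
tool_pos: [0.4771, -0.2374, 0.0451]
tcp_rot: [0.757, -0.653, 0.001, -0.0]
wrist_force: [-1.6, 0.9, 5.0]
opening: 0.093
grip_force: 60.3
```

jog_arm(
  plan=[
    [[0, 0, 0, 0, 0, 0, -1], [0, 0, 0, 0, 0, 0, -1], [0, 0, 0, 0, 0, 0, -1]],
  ],
)

```text
time: 9.85
tool_pos: [0.4771, -0.2374, 0.0451]
tcp_rot: [0.757, -0.653, 0.001, -0.0]
wrist_force: [0.7, 0.6, 5.4]
opening: 0.096
grip_force: 60.4
```

```bash
python3 -c "
from h import *
go([.477,-.2372,.2],188.5)"
```

```text
at [ 0.4771 -0.2374  0.0451] yaw 188.46 F [0.7 0.6 5.4] q [-0.08 -0.08 -0.38  0.   -1.27  0.23] open 0.096 t 9.85
shift [-1.000e-01 -1.000e-01 -1.549e+02] turn [-0.06 -0.04 -0.04]
```

jog_arm(
  plan=[
    [[0, 0, -10, 0, 0, 0, -1], [0, 0, -40, 0, 0, 0, -1], [0, 0, -80, 0, 0, 0, -1], [0, 0, -120, 0, 0, 0, -1], [0, 0, -150, 0, 0, 0, -1]],
  ],
)

```text
time: 10.35
tool_pos: [0.4766, -0.2374, 0.1972]
tcp_rot: [0.757, -0.653, 0.001, -0.0]
wrist_force: [0.5, -0.1, -0.1]
opening: 0.097
grip_force: 59.7
```

jog_arm(
  plan=[
    [[-33.7, -5.6, 0, 0, 0, -6.1, -1], [-67.4, -11.1, 0, 0, 0, -12.2, -1], [-101, -16.7, 0, 0, 0, -18.2, -1], [-135, -22.2, 0, 0, 0, -24.3, -1], [-168.5, -27.8, 0, 0, 0, -30.4, -1]],
  ],
)

```text
time: 10.85
tool_pos: [0.4788, -0.0652, 0.1943]
tcp_rot: [0.903, -0.43, -0.0, 0.0]
wrist_force: [0.7, -0.1, -0.2]
opening: 0.092
grip_force: 59.7
```

jog_arm(
  plan=[
    [[-26, -22, 0, 0, 0, -6.1, -1], [-52.5, -43.7, 0, 0, 0, -12.2, -1], [-79, -65.5, 0, 0, 0, -18.2, -1], [-105, -87, 0, 0, 0, -24.3, -1], [-131, -109, 0, 0, 0, -30.4, -1]],
  ],
)

```text
time: 11.35
tool_pos: [0.4816, 0.1052, 0.1944]
tcp_rot: [0.984, -0.178, -0.0, -0.0]
wrist_force: [0.8, -0.8, 0.2]
opening: 0.095
grip_force: 59.7
```

jog_arm(
  plan=[
    [[-12, -32, 0, 0, 0, -6.1, -1], [-23, -64, 0, 0, 0, -12.2, -1], [-35, -96, 0, 0, 0, -18.2, -1], [-47, -129, 0, 0, 0, -24.3, -1], [-58, -160.7, 0, 0, 0, -30.4, -1]],
  ],
)

```text
time: 11.85
tool_pos: [0.4843, 0.2761, 0.1942]
tcp_rot: [0.996, 0.086, -0.0, 0.0]
wrist_force: [1.0, -0.3, -0.9]
opening: 0.096
grip_force: 59.7
```

jog_arm(
  plan=[
    [[0, 0, 10, 0, 0, 0, -1], [0, 0, 25, 0, 0, 0, -1], [0, 0, 40, 0, 0, 0, -1], [0, 0, 40, 0, 0, 0, -1], [0, 0, 40, 0, 0, 0, -1]],
  ],
)

```text
time: 12.35
tool_pos: [0.4848, 0.2738, 0.154]
tcp_rot: [0.997, 0.083, -0.0, 0.0]
wrist_force: [-0.3, 0.4, -0.8]
opening: 0.093
grip_force: 59.7
```

```bash
python3 -c "
from h import *
go([.4854,.275,.096],279.7)
p,d=read_camera('wrist');m=camera_model('wrist');np.savez('pics/w5.npz',p=p,d=d,m=m);cv2.imwrite('pics/w5.png',p[:,:,::-1])"
```

```text
at [0.4848 0.2738 0.154 ] yaw 279.58 F [-0.3  0.4 -0.8] q [ 0.87 -0.07 -0.16  0.   -1.48  0.86] open 0.093 t 12.35
shift [ 0.8 -1.2 58. ] turn [ 0.04  0.03 -0.12]
```

View pics/w5.png

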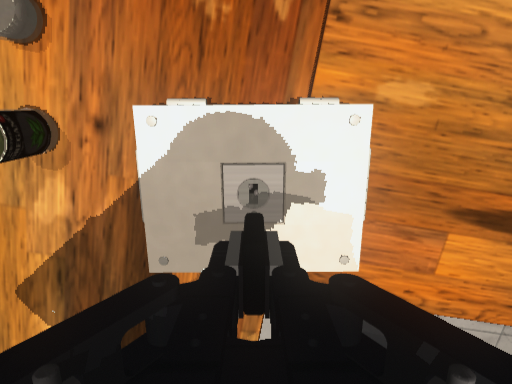

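The key is held upright at (254,240), lined up with the keyway at (253,191). I'll lower it to just above the mouth.

jog_arm(
  plan=[
    [[0.8, -1.2, 15, 0, 0, 0, -1], [0.8, -1.2, 35, 0, 0, 0, -1], [0.8, -1.2, 50, 0, 0, 0, -1], [0.8, -1.2, 55, 0, 0, 0, -1], [0.8, -1.2, 55, 0, 0, 0, -1]],
  ],
)

```text
time: 12.9
tool_pos: [0.4851, 0.2757, 0.0984]
tcp_rot: [0.996, 0.084, -0.001, 0.001]
wrist_force: [0.4, 0.1, 0.1]
opening: 0.096
grip_force: 59.7
```

jog_arm(
  plan=[
    [[0, 0, 0, 0, 0, 0, -1], [0, 0, 0, 0, 0, 0, -1]],
  ],
)

```text
time: 13.1
tool_pos: [0.4858, 0.2764, 0.1004]
tcp_rot: [0.996, 0.084, 0.001, -0.0]
wrist_force: [-0.6, 0.1, 0.1]
opening: 0.098
grip_force: 59.7
```

```bash
python3 -c "
from h import *
go([.4854,.275,.09],279.7)"
```

```text
at [0.4858 0.2764 0.1004] yaw 279.65 F [-0.6  0.1  0.1] q [ 0.88 -0.05 -0.24  0.   -1.38  0.86] open 0.098 t 13.1
shift [-0.6  1.3 10.4] turn [-0.05 -0.08 -0.05]
```

jog_arm(
  plan=[
    [[-0.6, 1.3, 0, 0, 0, 0, -1], [-0.6, 1.3, 2, 0, 0, 0, -1], [-0.6, 1.3, 4, 0, 0, 0, -1], [-0.6, 1.3, 5, 0, 0, 0, -1], [-0.6, 1.3, 5, 0, 0, 0, -1]],
  ],
)

```text
time: 13.6
tool_pos: [0.4849, 0.2746, 0.094]
tcp_rot: [0.996, 0.084, -0.0, 0.0]
wrist_force: [-0.2, 0.2, -0.5]
opening: 0.095
grip_force: 59.7
```

```bash
python3 -c "
from h import *
go([.4854,.275,.09],279.7)"
```

```text
at [0.4849 0.2746 0.094 ] yaw 279.65 F [-0.2  0.2 -0.5] q [ 0.88 -0.05 -0.25 -0.   -1.37  0.86] open 0.095 t 13.6
shift [ 0.6 -0.3  4. ] turn [ 0.01  0.03 -0.05]
```

jog_arm(
  plan=[
    [[0.3, -0.2, 2, 0, 0, 0, -1], [0.3, -0.2, 4, 0, 0, 0, -1], [0.3, -0.2, 6, 0, 0, 0, -1], [0.3, -0.2, 8, 0, 0, 0, -1], [0.3, -0.2, 8, 0, 0, 0, -1]],
  ],
)

```text
time: 14.1
tool_pos: [0.4851, 0.2748, 0.0858]
tcp_rot: [0.996, 0.084, -0.0, 0.0]
wrist_force: [-0.1, 0.5, -0.2]
opening: 0.096
grip_force: 59.7
```

It's in the slot. Pushing on towards the first pin.

jog_arm(
  plan=[
    [[0, 0, 2, 0, 0, 0, -1], [0, 0, 4, 0, 0, 0, -1], [0, 0, 6, 0, 0, 0, -1], [0, 0, 8, 0, 0, 0, -1], [0, 0, 8, 0, 0, 0, -1]],
  ],
)

```text
time: 14.6
tool_pos: [0.4857, 0.2752, 0.0821]
tcp_rot: [0.996, 0.084, 0.001, -0.0]
wrist_force: [-7.7, -3.5, 17.1]
opening: 0.097
grip_force: 62.4
```

jog_arm(
  plan=[
    [[0, 0, 0, 0, 0, 5, -1], [0, 0, 0.5, 0, 0, 6, -1], [0, 0, 0.5, 0, 0, 0, -1], [0, 0, 0.5, 0, 0, -6, -1], [0, 0, 0.5, 0, 0, 0, -1]],
  ],
)

```text
time: 15.1
tool_pos: [0.4858, 0.274, 0.0809]
tcp_rot: [0.996, 0.086, 0.001, 0.001]
wrist_force: [-3.5, -6.6, 9.3]
opening: 0.096
grip_force: 60.9
```

jog_arm(
  plan=[
    [[0, 0, 1, 0, 0, 6, -1], [0, 0, 2, 0, 0, 6, -1], [0, 0, 3, 0, 0, -3, -1], [0, 0, 4, 0, 0, -6, -1], [0, 0, 4, 0, 0, 0, -1]],
  ],
)

```text
time: 15.6
tool_pos: [0.4855, 0.2738, 0.0754]
tcp_rot: [0.996, 0.084, 0.0, 0.001]
wrist_force: [-1.0, -4.6, 1.4]
opening: 0.097
grip_force: 60.1
```

Past the first pin. The second one is next.

jog_arm(
  plan=[
    [[0, -0.7, 2, 0, 0, 5, -1], [0, -0.7, 4, 0, 0, 6, -1], [0, -0.7, 6, 0, 0, -3, -1], [0, -0.7, 6, 0, 0, -6, -1], [0, -0.7, 6, 0, 0, 0, -1]],
  ],
)

```text
time: 16.1
tool_pos: [0.4854, 0.275, 0.0696]
tcp_rot: [0.996, 0.084, 0.0, 0.0]
wrist_force: [-1.1, -2.9, 4.3]
opening: 0.095
grip_force: 60.3
```

```bash
python3 -c "
from h import *
go([.4854,.275,.062],279.7)"
```

```text
at [0.4854 0.275  0.0696] yaw 279.68 F [-1.1 -2.9  4.3] q [ 0.88 -0.03 -0.28  0.   -1.32  0.86] open 0.095 t 16.1
shift [0.  0.  7.6] turn [ 0.05 -0.05 -0.02]
```

Tip is about 22 mm deep, past the second pin. I'll push until the shoulders rest.

jog_arm(
  plan=[
    [[0, 0, 2, 0, 0, 4, -1], [0, 0, 4, 0, 0, -4, -1], [0, 0, 6, 0, 0, 0, -1], [0, 0, 8, 0, 0, 0, -1], [0, 0, 8, 0, 0, 0, -1]],
  ],
)

```text
time: 16.6
tool_pos: [0.4854, 0.2751, 0.062]
tcp_rot: [0.996, 0.084, 0.001, 0.0]
wrist_force: [-5.0, -3.4, 9.9]
opening: 0.095
grip_force: 61.5
```

jog_arm(
  plan=[
    [[0, 0, 1, 0, 0, 0, -1], [0, 0, 2, 0, 0, 0, -1], [0, 0, 2, 0, 0, 0, -1]],
  ],
)

```text
time: 16.9
tool_pos: [0.4855, 0.2751, 0.0619]
tcp_rot: [0.996, 0.084, 0.001, 0.0]
wrist_force: [-11.5, -6.6, 19.4]
opening: 0.093
grip_force: 63.1
```

```bash
python3 -c "
from h import *
go([.4854,.275,.062],279.7)"
```

```text
at [0.4855 0.2751 0.0619] yaw 279.67 F [-11.5  -6.6  19.4] q [ 0.88 -0.03 -0.29  0.   -1.3   0.86] open 0.093 t 16.9
shift [-0.1  0.1 -0.1] turn [ 0.06 -0.1  -0.03]
```

Shoulders seated: z stops at 0.0619 while the force climbs to 19 N. I'll ease off the push and turn.

jog_arm(
  plan=[
    [[0, 0, -1.5, 0, 0, 0, -1], [0, 0, -1.5, 0, 0, 7, -1], [0, 0, -1.5, 0, 0, 14, -1], [0, 0, -1.5, 0, 0, 21, -1], [0, 0, -1.5, 0, 0, 28, -1]],
  ],
)

```text
time: 17.4
tool_pos: [0.4856, 0.2749, 0.062]
tcp_rot: [0.987, -0.162, 0.001, 0.0]
wrist_force: [-6.1, -5.4, 12.5]
opening: 0.097
grip_force: 61.7
```

```bash
python3 -c "
from h import *
go([.4854,.275,.062],181)"
```

```text
at [0.4856 0.2749 0.062 ] yaw 251.39 F [-6.1 -5.4 12.5] q [ 0.88 -0.03 -0.29  0.   -1.3   0.37] open 0.097 t 17.4
shift [-0.2 -0.  -0. ] turn [-3.000e-02 -1.200e-01  7.039e+01]
```

jog_arm(
  plan=[
    [[0, 0, 0, 0, 0, 7, -1], [0, 0, 0, 0, 0, 14, -1], [0, 0, 0, 0, 0, 21, -1], [0, 0, 0, 0, 0, 28, -1], [0, 0, 0, 0, 0, 35, -1]],
  ],
)

```text
time: 17.9
tool_pos: [0.4854, 0.2745, 0.062]
tcp_rot: [0.893, -0.451, 0.001, 0.001]
wrist_force: [-7.3, -6.3, 13.9]
opening: 0.093
grip_force: 61.8
```

jog_arm(
  plan=[
    [[0, 0, 0, 0, 0, 7, -1], [0, 0, 0, 0, 0, 14, -1], [0, 0, 0, 0, 0, 21, -1], [0, 0, 0, 0, 0, 27, -1], [0, 0, 0, 0, 0, 30, -1]],
  ],
)

```text
time: 18.4
tool_pos: [0.4854, 0.2744, 0.062]
tcp_rot: [0.746, -0.666, 0.001, 0.001]
wrist_force: [-8.3, -6.0, 13.8]
opening: 0.09
grip_force: 61.9
```

```bash
python3 -c "
from h import *
go([.4854,.275,.062],181);print(read_state()['moment'])"
```

```text
at [0.4854 0.2744 0.062 ] yaw 186.46 F [-8.3 -6.  13.8] q [ 0.88 -0.03 -0.29  0.   -1.31 -0.76] open 0.09 t 18.4
shift [-0.6 -0.1 -0. ] turn [-0.04 -0.13  5.46]
[-2.3612364   2.56396783  0.10065107]
```

jog_arm(
  plan=[
    [[0, 0, 0, 0, 0, 3, -1], [0, 0, 0, 0, 0, 5.5, -1], [0, 0, 0, 0, 0, 7, -1], [0, 0, 0, 0, 0, 7, -1], [0, 0, 0, 0, 0, 7, -1]],
  ],
)

```text
time: 18.9
tool_pos: [0.4854, 0.2744, 0.062]
tcp_rot: [-0.705, 0.709, -0.001, -0.0]
wrist_force: [-7.0, -5.5, 13.6]
opening: 0.092
grip_force: 61.9
```

```bash
python3 -c "
from h import *
go([.4854,.275,.062],181);print(read_state()['moment'])"
```

```text
at [0.4854 0.2744 0.062 ] yaw 179.66 F [-7.  -5.5 13.6] q [ 0.88 -0.03 -0.29  0.   -1.31 -0.88] open 0.092 t 18.9
shift [-0.6 -0.   0. ] turn [-0.05 -0.13 -1.34]
[-2.31457104  2.7100661   0.09545404]
```

jog_arm(
  plan=[
    [[0, 0, 0, 0, 0, 2, -1], [0, 0, 0, 0, 0, 4, -1], [0, 0, 0, 0, 0, 4, -1], [0, 0, 0, 0, 0, 4, -1]],
  ],
)

```text
time: 19.3
tool_pos: [0.4853, 0.2744, 0.062]
tcp_rot: [-0.68, 0.733, -0.001, -0.0]
wrist_force: [-6.8, -7.3, 13.3]
opening: 0.095
grip_force: 62.0
```

```bash
python3 - <<'E'
from h import *
go([.4854,.275,.062],181);print(read_state()['moment'])
p,d=read_camera("wrist");cv2.imwrite("pics/w6.png",cv2.resize(p[90:310,150:360,::-1],(630,600)[:2] if 0 else (570,597),interpolation=cv2.INTER_CUBIC))
E
```

```text
at [0.4853 0.2744 0.062 ] yaw 175.68 F [-6.8 -7.3 13.3] q [ 0.88 -0.03 -0.29  0.   -1.31 -0.95] open 0.095 t 19.3
shift [-0.6 -0.  -0. ] turn [-0.05 -0.13 -5.32]
[-2.33243895  2.65907256  0.2536387 ]
```

View pics/w6.png

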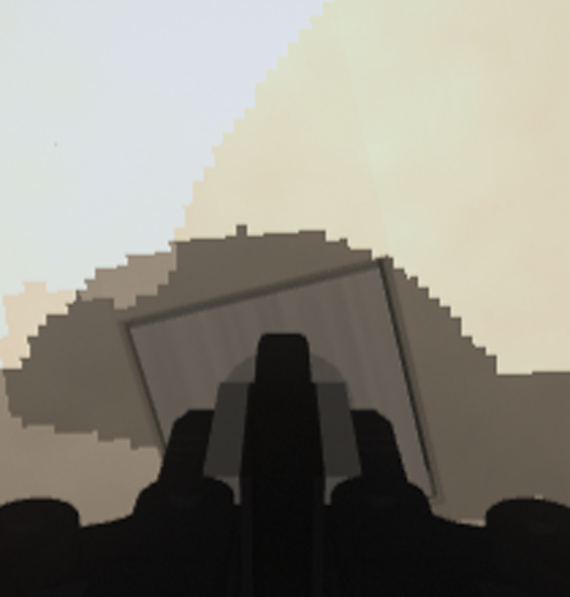

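The key stands straight in the grip at (285,400), its shoulders on the insert. It has turned 104°, and the moment jumped from 0.10 to 0.25 N m, so the plug is on its stop. Handing in.

```bash
python3 -c "
from station import *
print(sign_off())"
```

```text
the job is handed in; nothing more can be done
None
```

The job is handed in: the insert was pressed flush first, then the square-bowed key went in to its shoulders, and it is now held turned clockwise against the stop; the round-bowed key and everything else were not touched.

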